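# Click the slicer's thickness dial to the red stud and lock it

### The job

Set the vegetable slicer to today's cut: push the orange thumb lever to its end stop and let it spring back, one click at a time, until the dial's pointer stands at the red stud, and do not click past it. Then press the blue lock button fully down. Work the lever and the lock gently, do not turn the dial itself by hand, and leave the other things on the table alone.

Things in the scene. Friction and masses are not known exactly. Their poses are not given: they have to be found in the camera images.
- slicer: Vegetable slicer, fixed. Origin on the table under the dial's axis; x away from the robot at yaw 0, y left, z up. Harmed by presses over 30 N. Grey gear head 124 x 124 mm round the origin, top 50 mm high; white slicing deck 130 mm wide from y = 60 to 280 mm, 52 mm high at most. The lever sticks out of the front (-x), the lock is on the front right of the top.
- lever_end (a point): End of the steel lever arm, on its centre line, 110 mm from the dial's axis and 32 mm above the table, inside the orange thumb pad. The pad is 18 mm along the arm, 10 mm thick in the press direction and reaches from 26 to 72 mm above the table. It sits on a set screw, up to 8 mm to either side of this point, differently each day: feel for it.
- lever (a joint): Thumb lever: turns about the dial's axis; rad, 0 at rest (8 degrees right of straight to the front), 0.27 on its hard stop; pressed to the left (slicer's +y). At the pad: 4 mm free against a 2-3 N spring, then the click resists with 5-8 N in all, gives way at about 27 mm, hard stop at 30 mm. A full stroke is one notch; it springs back by itself and must go fully back before the next.
- dial: Black dial, 54 mm across, on the gear head, with a nose and a yellow line as pointer, tip 36 mm from the axis. Origin on its axis at table height; x along the pointer, z up. A lever stroke turns it clockwise (seen from above) one notch of 22.5 degrees, from tick to tick; it snaps the second half of the notch by itself. The lever cannot turn it back.
- red_stud: Red stud, 12 mm across, 5.5 mm high, on the gear head, 49 mm from the dial's axis: the wanted setting, 2 to 5 notches clockwise of where the pointer starts. Two pale studs mark other settings. Origin in the centre of its underside.
- lock (a joint): Lock button: m, 0 up (open), 0.012 fully down (locked, on a hard stop). Slides with 3 N of friction and stays where it is left. Its pin drops between the dial's teeth, so it goes down only with the dial in a notch, and then holds the dial.
- lock_top (a point): Centre of the top of the blue mushroom lock button, 26 mm across, 34 mm from the dial's axis; 77 mm above the table when up, 65 mm when down. Pressed straight down.
- salt_shaker: Salt shaker, 44 mm across, 90 mm tall, a bystander. Origin under its centre.
- deli_cup_blue: Portion cup with a blue lid, 86 mm across, 59 mm tall, a bystander. Origin under its centre.
- sauce_cup: Small clear open cup, 65 mm across, 33 mm tall, a bystander. Origin under its centre.

How it is judged:
By the outcome, as a careful person would: the job done as asked, in the order asked, and still so for the second after the job is handed in, with the robot touching nothing.
It also fails if it takes over 70 s, if anything falls off the work surface, if the arm or the gripper's body presses on something with over 40 N, if the wrist force passes 120 N, or if a joint passes its speed limit or range.

### The arm

A 6-joint arm with a two-finger parallel gripper is mounted at the origin on a cart in front of the work surface, level with it; the furniture and walls round the work are solid. World frame = base frame: x ahead of the robot, y to its left, z up, the work surface at z = 0. Lengths are in m, angles in degrees, forces in N, time in s.
With the tool pointing down it reaches from about 0.35 to 0.875 m from the base axis. Payload 4.2 kg.
Tool frame: the origin (TCP) lies between the finger pads; the fingertips stand 14 mm ahead of it and the grasp point (between the pads) lies 5 mm behind it (r.tcp_to_tips is the distance from the TCP to the fingertips, in m); y points along the fingers, x is the direction in which the jaws open and shut, and the axes are right-handed (so a half turn about y gives the same grasp; the last joint's range is limited). The gripper opens to 87 mm and grips with 3 to 60 N. Pads are 19 mm wide; open, the fingers measure 117 mm over their backs; the gripper's body (75 mm by 190 mm) begins 51 mm behind the grasp point.
Start: joints at [14.817, 22.042, 0.453, 0, -68.411, -14.817], TCP at [0.625, 0, 0.237] pointing down, gripper open.
Joint ranges: [-179.83, 179.83], [-69.29, 118.12], [-61.27, 80.66], [-181.25, 117.63], [-171.15, -9.14], [-177.46, 177.46]. Speed limits (degrees/s): [159.86, 159.86, 180, 180, 180, 180].

### API

Orientations are given as a 3x3 rotation matrix whose columns are the frame's x, y, z axes.
In Python, from station import sense, optics, ticket, r gives the robot as it stands.
- The arm moves only by the tool carry_out, never from a script. Its argument "steps" is a list that holds one entry, the list of rows, each a list of 6 numbers: the shift along the world's x, y, z in cm, then the turn, a rotation vector about the world's x, y, z in rad. A call has 1 to 20 rows; each row is the pose to reach, as a shift and turn from the pose commanded when the call began; what a row does not reach only later rows make up. A row lasts 1/8 s, in which the tool goes at most 62.5 mm and 10.7 degrees, less where a joint would pass 70% of its speed; a pose out of reach is approached as far as the arm can. A call with a gripper value outside its range is refused whole. "fingers" is the closure in counts, from 0 (fully open) to 255 (shut), set as the call begins (left out, the last holds). The fingers move at their own pace and stop on an object; the grip force is fixed at half the most. Time passes only in rows, so rows that repeat a pose let the fingers close. It gives the time, the measured TCP pose, the force and the opening at its end, in the units of the state.
- sense(): the state, without advancing time (a new reading comes with each control period).
- optics.capture(name): name is "scene" or "side" or "wrist"; returns a dict with "image" (420x560x3 uint8, red, green, blue), "fov_y" (degrees; the focal length in pixels is half the picture's height over the tangent of half this angle, whatever the lens; pixels are square), "cx", "cy" (the principal point, pixels), "k1" (the pictures are not rectified: a ray, as slopes to the right and down, at radius r is drawn at 1 + k1 r^2 times it, then the intrinsics apply), "rvec" (rotation vector, rad) and "tvec" (3), from world to camera coordinates, as OpenCV has them. Camera axes: x right, y down, z forward; pixel columns grow to the right and rows downward; lengths in m; the calibration is good to about 2 mm. A picture is of the moment at which its call begins. There is no depth.
- ticket.finish_job(): hands the job in, once; it reports no verdict.
The state is a dict: "time_s": time; "joints": joint angles; "joint_velocities": joint speeds; "effort": joint torques, N m; "tcp_pos": TCP position; "ee_rot": TCP orientation; "wrist_force": force on the tool from outside, world axes, zero at the start; "moment": the same for the moment, N m; "gripper_width": opening from 0.0 (shut) to 1.0 (fully open).
Only numpy, scipy, OpenCV 4.12 (cv2) and the standard library are available. Lean on these libraries where they do the work, as an engineer would, in place of code of your own. Each camera call takes 0.05 s, during which the arm holds its last target.

## Working session

There is one attempt and no reset: what is moved stays moved. The work goes in short steps, Python scripts to look and compute and a tool call to move; the robot and the scene stay as the last step left them, time stands still between calls to the robot, and variables do not carry over. Pictures are saved under pics/ and viewed, and the job is handed in when it is done.

Besides the shell and the picture viewer there is one more tool, called after ">>>" as a command line: name --argument value ..., lists and objects as JSON in quotes. carry_out: Moves the arm, as the interface text tells. Its arguments: {"type":"object","properties":{"steps":{"type":"array","items":{"type":"array","items":{"type":"array","items":{"type":"number"}}}},"fingers":{"type":"number"}},"required":["steps"]}

```bash
mkdir -p pics; ls
cat > h.py <<'E'
import numpy as np, cv2
from station import sense, optics, ticket, r
def cap(n,f):
    c=optics.capture(n); cv2.imwrite(f'pics/{f}.png',c['image'][:,:,::-1]); 
    np.save(f'pics/{f}.npy',{k:v for k,v in c.items()},allow_pickle=True); return c
def load(f): return np.load(f'pics/{f}.npy',allow_pickle=True).item()
def ray(c,u,v):
    f=210/np.tan(np.radians(c['fov_y'])/2)
    xd=np.array([(u-c['cx'])/f,(v-c['cy'])/f]); x=xd.copy()
    for _ in range(30): x=xd/(1+c['k1']*(x@x))
    R=cv2.Rodrigues(np.array(c['rvec'],float))[0]; t=np.array(c['tvec'],float)
    return -R.T@t, R.T@np.array([x[0],x[1],1])
def atz(c,u,v,z):
    o,d=ray(c,u,v); return o+d*(z-o[2])/d[2]
def proj(c,p):
    f=210/np.tan(np.radians(c['fov_y'])/2)
    R=cv2.Rodrigues(np.array(c['rvec'],float))[0]
    q=R@np.array(p,float)+np.array(c['tvec'],float); x=q[:2]/q[2]; x=x*(1+c['k1']*(x@x))
    return x*f+[c['cx'],c['cy']]
def crop(f,u0,v0,u1,v1,s,g):
    i=cv2.imread(f'pics/{f}.png')[v0:v1,u0:u1]; cv2.imwrite(f'pics/{g}.png',cv2.resize(i,None,fx=s,fy=s,interpolation=cv2.INTER_CUBIC))
E
python3 - <<'E'
from h import *
for n in ['scene','side','wrist']:
    c=cap(n,n+'0'); print(n,c['fov_y'],c['cx'],c['cy'],c['k1'],ray(c,280,210))
print(sense())
E
```

```text
pics
scene 42.65371762786224 276.84555383862994 211.43291798680454 -0.16807030570050827 (array([-0.29516402, -0.71033108,  0.74931891]), array([ 0.72423819,  0.40159312, -0.56057426]))
side 54.404797235994884 276.920701403558 205.84150719627985 -0.12240027952279314 (array([ 0.23008371, -0.99241183,  0.47056602]), array([ 0.32887736,  0.83270681, -0.44564499]))
wrist 65.52421128545463 281.1828932883559 204.29095579389485 -0.011592235774723323 (array([ 0.62302212, -0.07999456,  0.3830329 ]), array([ 0.00129594,  0.30609267, -0.95216847]))
{'time_s': 0.15, 'joints': array([ 1.48174026e+01,  2.20807951e+01,  3.97177357e-01, -1.81284678e-02,
       -6.84108385e+01, -1.48170318e+01]), 'joint_velocities': array([-0.03324443, -0.12975867,  0.21681932,  0.07678152,  0.04259125,
        0.03504087]), 'effort': array([ 3.86667998e-04, -3.91052306e+01,  1.87588084e+01,  4.22235444e+00,
        1.23758311e-02, -1.38926293e-04]), 'tcp_pos': array([6.24571566e-01, 1.40787455e-05, 2.35711539e-01]), 'ee_rot': array([[-9.99998601e-01, -1.66897376e-03, -1.10075522e-04],
       [ 1.10304624e-04, -1.37179499e-04, -9.99999985e-01],
       [ 1.66895864e-03, -9.99998598e-01,  1.37363402e-04]]), 'wrist_force': array([-0.89388153, -0.70046342, -0.58561255]), 'moment': array([-0.01512523,  0.02223396,  0.05249732]), 'gripper_width': 0.9975896448490965}
```

View pics/scene0.png

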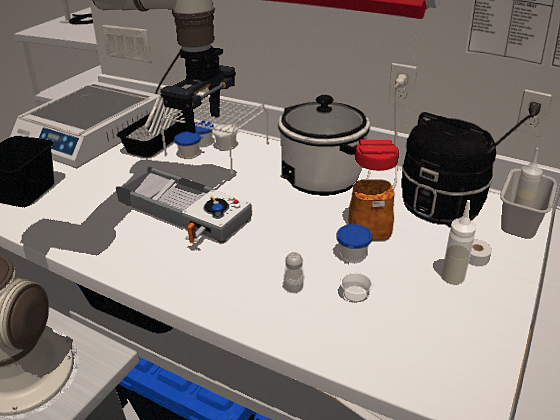

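View pics/side0.png

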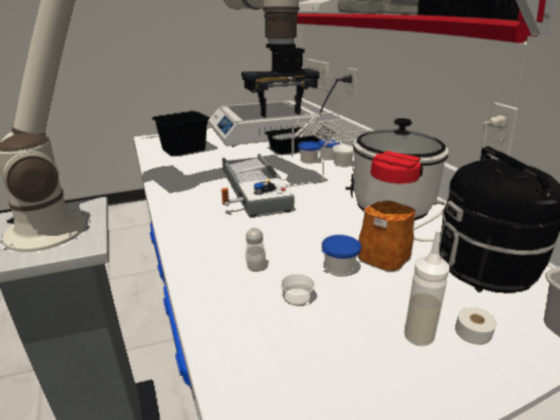

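View pics/wrist0.png

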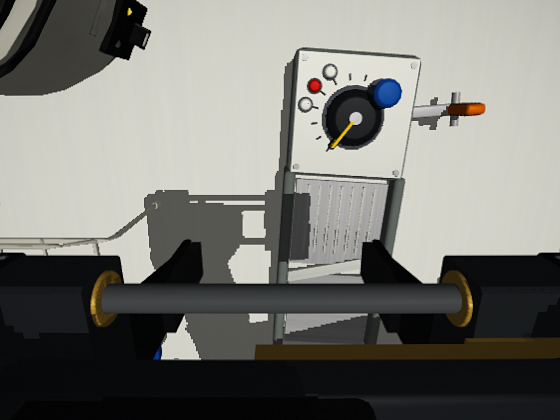

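Run:
```python
from h import *
crop('wrist0',280,40,500,190,3.6,'w0c')
crop('scene0',110,160,260,250,5,'s0c')
```

```text
(no output)
```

View pics/w0c.png

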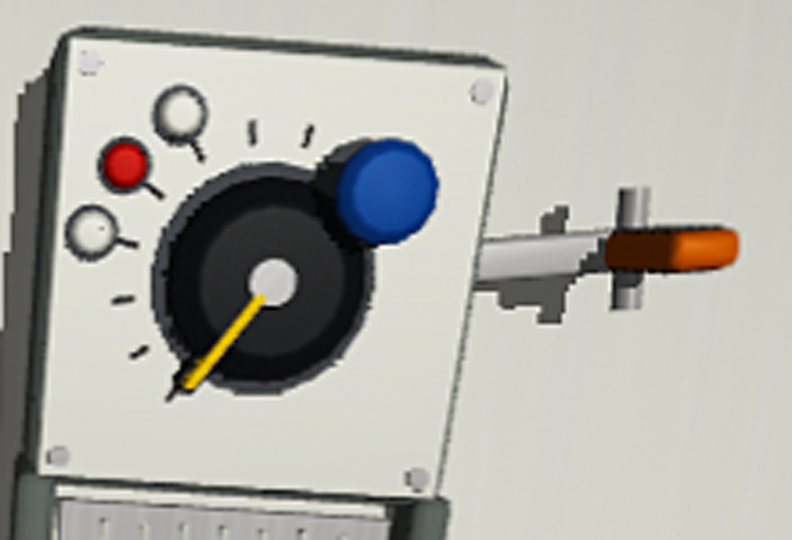

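View pics/s0c.png

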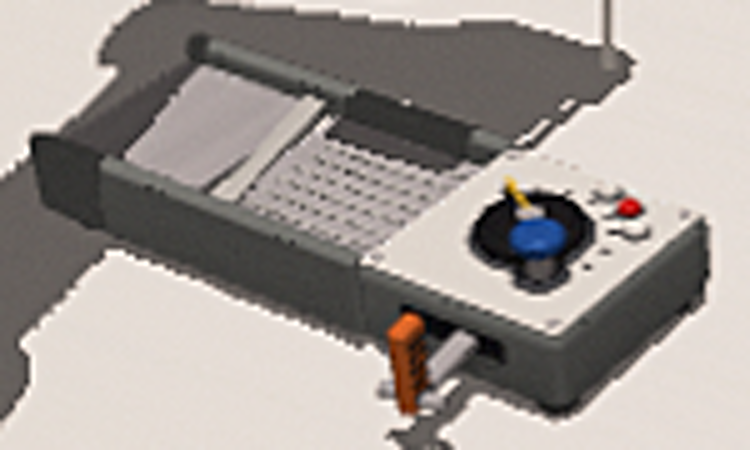

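Run:
```python
from h import *
c=load('wrist0')
P=lambda a,b,z: atz(c,280+a/3.6-.36,40+b/3.6-.36,z)[:2]
scr=[P(90,62,.05),P(482,92,.05),P(58,456,.05),P(417,479,.05)]
for s in scr: print('screw',s)
a=np.mean(scr,0); print('mean',a)
e=(scr[0]-scr[1]); print('yaw from screws',np.degrees(np.arctan2(e[1],e[0])), np.degrees(np.arctan2(*(scr[2]-scr[3])[::-1])), np.degrees(np.arctan2(*(scr[2]-scr[0])[::-1]))-90)
for n,x,y,z in [('hub',273,282,.065),('red',125,165,.0555),('pale1',91,232,.0555),('pale2',181,113,.0555),('tipstart',168,392,.05),('ptr',187,382,.06),('t2',138,352,.05),('t3',122,300,.05),('t4',128,243,.05),('t5',155,190,.05),('t6',199,152,.05),('t7',252,132,.05),('t8',308,135,.05),('lock',387,190,.077),('padend',735,248,.072),('padnear',683,248,.072),('padroot',610,250,.07)]:
    p=P(x,y,z); d=p-a; print(n,p.round(4),'r',np.hypot(*d).round(4),'ang',np.degrees(np.arctan2(d[1],d[0])).round(1))
```

```text
screw [ 0.60004801 -0.1241036 ]
screw [ 0.4965361  -0.11701037]
screw [ 0.60716646 -0.02018358]
screw [ 0.50350366 -0.01342142]
mean [ 0.55181356 -0.06867974]
yaw from screws -3.920108236087058 -3.7322487235959563 -3.9186026589034952
hub [ 0.552  -0.0689] r 0.0003 ang -51.7
red [ 0.5907 -0.0984] r 0.049 ang -37.4
pale1 [ 0.5993 -0.0815] r 0.0492 ang -15.1
pale2 [ 0.5765 -0.1112] r 0.0491 ang -59.8
tipstart [ 0.5764 -0.0384] r 0.039 ang 51.0
ptr [ 0.5727 -0.0423] r 0.0336 ang 51.6
t2 [ 0.5852 -0.0495] r 0.0385 ang 29.9
t3 [ 0.59   -0.0636] r 0.0386 ang 7.6
t4 [ 0.5888 -0.0787] r 0.0383 ang -15.1
t5 [ 0.582  -0.0924] r 0.0383 ang -38.2
t6 [ 0.5706 -0.102 ] r 0.0382 ang -60.6
t7 [ 0.5567 -0.107 ] r 0.0386 ang -82.7
t8 [ 0.5417 -0.1063] r 0.0389 ang -105.0
lock [ 0.5278 -0.0914] r 0.033 ang -136.5
padend [ 0.4356 -0.0778] r 0.1165 ang -175.5
padnear [ 0.4491 -0.0778] r 0.1032 ang -174.9
padroot [ 0.4668 -0.0772] r 0.0855 ang -174.3
```

>>> carry_out --fingers 255 --steps '[[[-4,-3,0,0,0,-0.02],[-9,-6,0,0,0,-0.04],[-14,-9,0,0,0,-0.067],[-18.2,-12,0,0,0,-0.067],[-18.2,-12,-4,0,0,-0.067],[-18.2,-12,-9,0,0,-0.067],[-18.2,-12,-9,0,0,-0.067],[-18.2,-12,-9,0,0,-0.067]]]'

```text
time_s: 1.15
tcp_pos: [0.4443, -0.1201, 0.148]
ee_rot: [[-0.998, 0.002, -0.066], [0.066, -0.001, -0.998], [-0.002, -1.0, 0.001]]
wrist_force: [0.2, -0.2, 0.3]
gripper_width: 0.172
```

Run:
```python
from h import *
cap('wrist','w1');cap('scene','s1')
crop('scene0',0,0,560,420,1,'x')
crop('s1' if 0 else 's1',140,100,280,260,3.6,'s1c')
print(sense()['tcp_pos'],sense()['gripper_width'])
```

```text
[ 0.44460278 -0.11988614  0.14845045] 0.08242148467205587
```

View pics/w1.png

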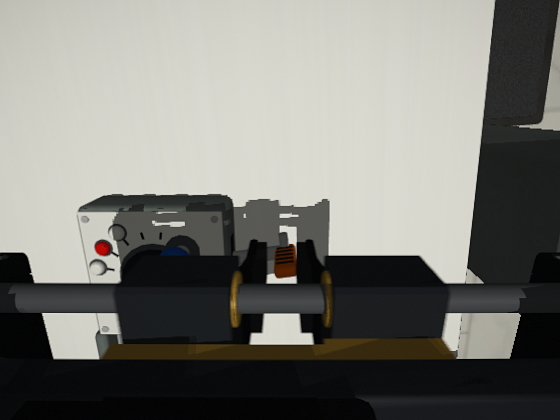

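View pics/s1c.png

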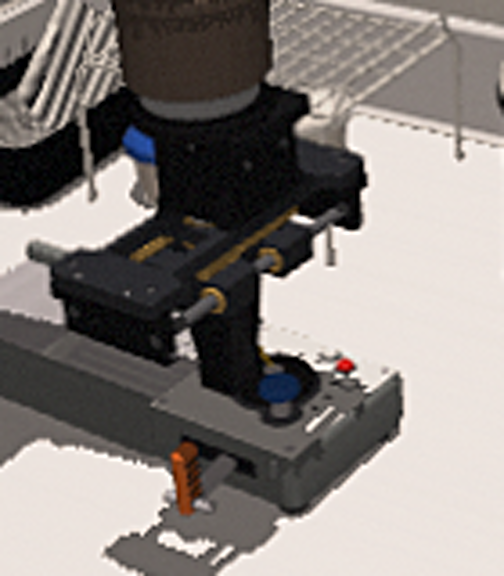

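>>> carry_out --steps '[[[0,0,-4,0,0,0],[0,0,-8.4,0,0,0],[0,0,-8.4,0,0,0],[0,1.0,-8.4,0,0,0],[0,1.7,-8.4,0,0,0],[0,1.7,-8.4,0,0,0]]]'

```text
time_s: 2.0
tcp_pos: [0.4439, -0.1022, 0.064]
ee_rot: [[-0.998, 0.003, -0.065], [0.065, 0.0, -0.998], [-0.003, -1.0, -0.001]]
wrist_force: [0.3, -0.6, -0.4]
gripper_width: 0.005
```

Run:
```python
from h import *
cap('wrist','w2');cap('scene','s2');cap('side','d2')
crop('s2',140,100,280,260,3.6,'s2c');crop('d2',180,60,320,230,3.4,'d2c')
s=sense();print(s['tcp_pos'],s['gripper_width'],s['wrist_force'])
```

```text
[ 0.44329359 -0.10282888  0.06314658] 0.009200160877105791 [ 0.02620623  0.24225256 -0.01137538]
```

View pics/s2c.png

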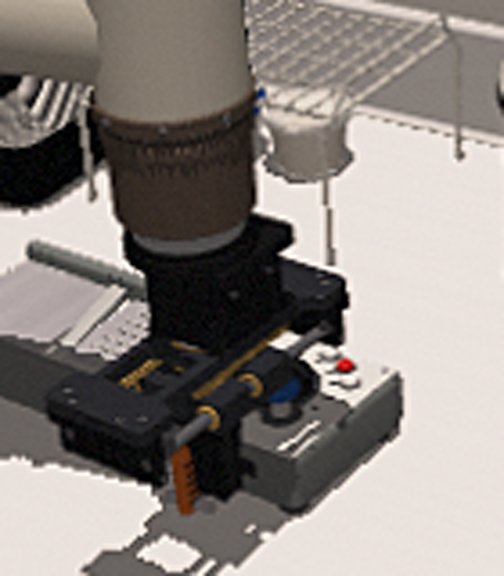

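View pics/w2.png

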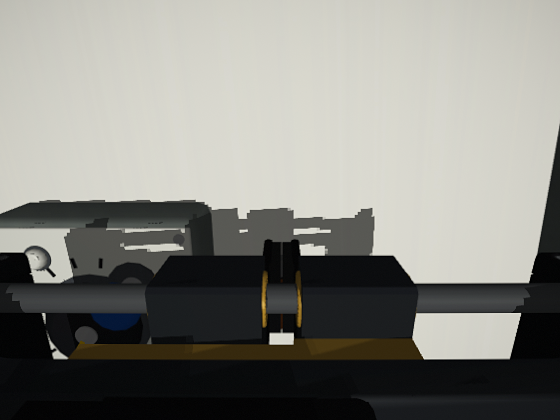

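View pics/d2c.png

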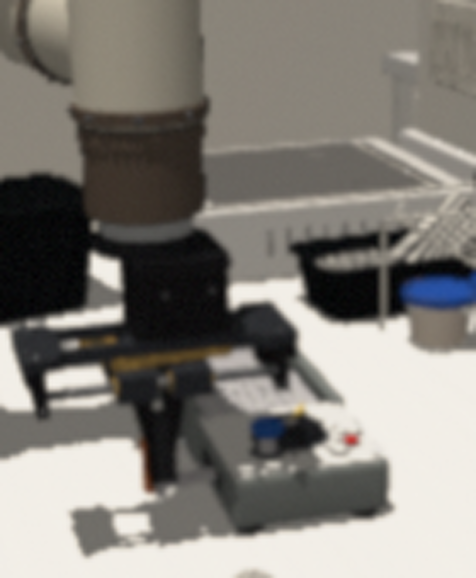

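>>> carry_out --steps '[[[0,0.4,0,0,0,0],[0,0.8,0,0,0,0],[0,0.8,0,0,0,0]]]'

```text
time_s: 2.52
tcp_pos: [0.443, -0.0947, 0.0625]
ee_rot: [[-0.998, -0.0, -0.066], [0.066, -0.0, -0.998], [0.0, -1.0, 0.0]]
wrist_force: [0.3, 0.2, -0.6]
gripper_width: 0.006
```

>>> carry_out --steps '[[[0,0.2,0,0,0,0],[0,0.3,0,0,0,0],[0,0.3,0,0,0,0]]]'

```text
time_s: 2.9
tcp_pos: [0.4427, -0.0921, 0.0625]
ee_rot: [[-0.998, -0.001, -0.067], [0.067, -0.0, -0.998], [0.001, -1.0, 0.0]]
wrist_force: [-0.4, -2.9, 0.4]
gripper_width: 0.005
```

>>> carry_out --steps '[[[0,0.2,0,0,0,0],[0,0.3,0,0,0,0],[0,0.3,0,0,0,0]]]'

```text
time_s: 3.28
tcp_pos: [0.4425, -0.089, 0.0624]
ee_rot: [[-0.998, -0.001, -0.067], [0.067, -0.0, -0.998], [0.001, -1.0, 0.0]]
wrist_force: [-1.5, -2.6, 1.4]
gripper_width: 0.006
```

>>> carry_out --steps '[[[0,0.3,0,0,0,0],[0,0.6,0,0,0,0],[0,0.9,0,0,0,0],[0,1.2,0,0,0,0],[0,1.5,0,0,0,0],[0,1.7,0,0,0,0],[0,1.7,0,0,0,0]]]'

```text
time_s: 4.15
tcp_pos: [0.4425, -0.0719, 0.0624]
ee_rot: [[-0.998, -0.001, -0.067], [0.067, -0.0, -0.998], [0.001, -1.0, 0.0]]
wrist_force: [-1.8, -3.2, 1.7]
gripper_width: 0.005
```

>>> carry_out --steps '[[[0,0.2,0,0,0,0],[0,0.4,0,0,0,0],[0,0.4,0,0,0,0]]]'

```text
time_s: 4.53
tcp_pos: [0.4429, -0.0678, 0.0624]
ee_rot: [[-0.998, -0.0, -0.067], [0.067, 0.0, -0.998], [0.0, -1.0, -0.0]]
wrist_force: [-1.9, -3.4, 0.9]
gripper_width: 0.005
```

>>> carry_out --steps '[[[0,0.1,0,0,0,0],[0,0.2,0,0,0,0],[0,0.2,0,0,0,0]]]'

```text
time_s: 4.9
tcp_pos: [0.4431, -0.0659, 0.0625]
ee_rot: [[-0.998, 0.0, -0.067], [0.067, 0.0, -0.998], [-0.0, -1.0, -0.0]]
wrist_force: [-0.6, -2.5, -1.1]
gripper_width: 0.002
```

Run:
```python
from h import *
cap('wrist','w3');cap('scene','s3')
crop('s3',140,100,280,260,3.6,'s3c')
s=sense();print(s['tcp_pos'],s['gripper_width'],s['wrist_force'],s['moment'])
```

```text
[ 0.44304727 -0.0659173   0.0625012 ] 0.005730262217339656 [-2.15251616 -2.50640567 -1.15776422] [-0.87719304  0.43402614 -0.00184354]
```

View pics/s3c.png

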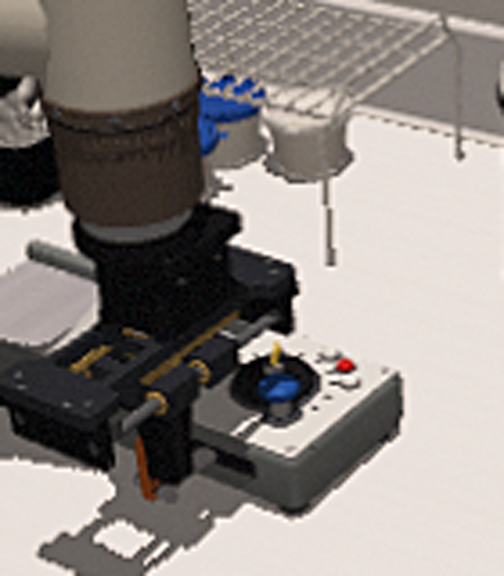

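View pics/w3.png

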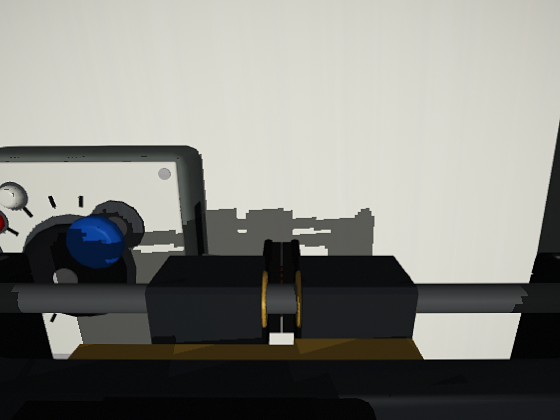

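Run:
```python
from h import *
c=load('s3')
for f in ['s1','s3']: crop(f,190,180,250,230,12,f+'p')
for a in [51.3,40,28.8,6.3]:
    p=proj(c,[.5518+.034*np.cos(np.radians(a)),-.0687+.034*np.sin(np.radians(a)),.062]);print(a,p,(p-[190,180])*12)
```

```text
51.3 [211.46084468 195.23943512] [257.5301362  182.87322141]
40 [214.20130438 194.75981903] [290.41565258 177.11782839]
28.8 [216.96907962 194.56950984] [323.62895541 174.83411812]
6.3 [222.28649539 195.06199441] [387.43794467 180.74393294]
```

View pics/s3p.png

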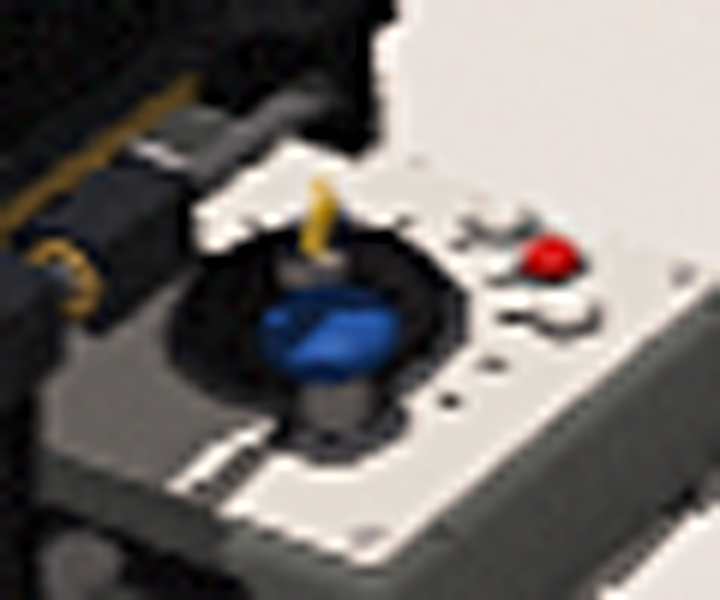

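View pics/s1p.png

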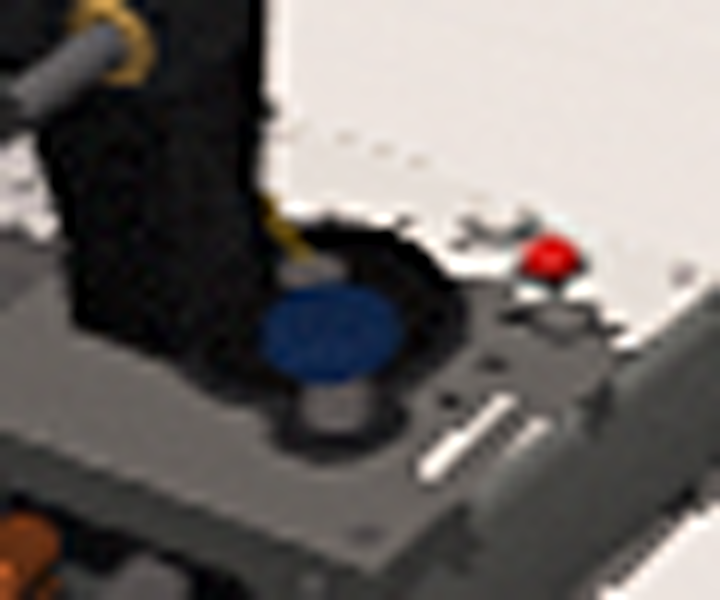

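Pointer tip now at about (322,185) in the crop, i.e. the 28.8° tick: the first click has snapped. Continuing gently to the stop.

>>> carry_out --steps '[[[0,0.1,0,0,0,0],[0,0.1,0,0,0,0]]]'

```text
time_s: 5.25
tcp_pos: [0.4432, -0.0649, 0.0626]
ee_rot: [[-0.998, 0.0, -0.067], [0.067, 0.0, -0.998], [-0.0, -1.0, -0.0]]
wrist_force: [-1.5, -3.0, -2.0]
gripper_width: 0.003
```

>>> carry_out --steps '[[[0,0.1,0,0,0,0],[0,0.1,0,0,0,0]]]'

```text
time_s: 5.5
tcp_pos: [0.4433, -0.0639, 0.0626]
ee_rot: [[-0.998, 0.001, -0.067], [0.067, 0.0, -0.998], [-0.001, -1.0, -0.0]]
wrist_force: [0.1, -3.0, -2.9]
gripper_width: 0.006
```

>>> carry_out --steps '[[[0,0.1,0,0,0,0],[0,0.1,0,0,0,0]]]'

```text
time_s: 5.75
tcp_pos: [0.4432, -0.0634, 0.0626]
ee_rot: [[-0.998, 0.0, -0.067], [0.067, -0.001, -0.998], [-0.0, -1.0, 0.001]]
wrist_force: [0.7, -7.4, -2.4]
gripper_width: 0.002
```

>>> carry_out --steps '[[[0,0.05,0,0,0,0],[0,0.05,0,0,0,0]]]'

```text
time_s: 6.0
tcp_pos: [0.4432, -0.0633, 0.0626]
ee_rot: [[-0.998, 0.0, -0.067], [0.067, -0.001, -0.998], [-0.0, -1.0, 0.001]]
wrist_force: [1.1, -9.5, -3.5]
gripper_width: 0.003
```

>>> carry_out --steps '[[[0,-0.5,0,0,0,0],[0,-1.2,0,0,0,0],[0,-2.0,0,0,0,0],[0,-2.8,0,0,0,0],[0,-3.6,0,0,0,0],[0,-4.0,0,0,0,0],[0,-4.0,0,0,0,0],[0,-4.0,0,0,0,0]]]'

```text
time_s: 7.0
tcp_pos: [0.4433, -0.1023, 0.0627]
ee_rot: [[-0.998, 0.001, -0.067], [0.067, 0.0, -0.998], [-0.001, -1.0, -0.0]]
wrist_force: [-0.7, 0.1, 1.2]
gripper_width: 0.008
```

Run:
```python
from h import *
cap('wrist','w4');cap('scene','s4')
crop('s4',140,150,260,260,5,'s4c')
s=sense();print(s['tcp_pos'],s['gripper_width'],s['wrist_force'],s['moment'])
```

```text
[ 0.44314931 -0.10225296  0.06258567] 0.008827597313612698 [ 0.18200301  0.43386605 -0.08980759] [ 0.00504026 -0.01388073 -0.01533184]
```

View pics/s4c.png

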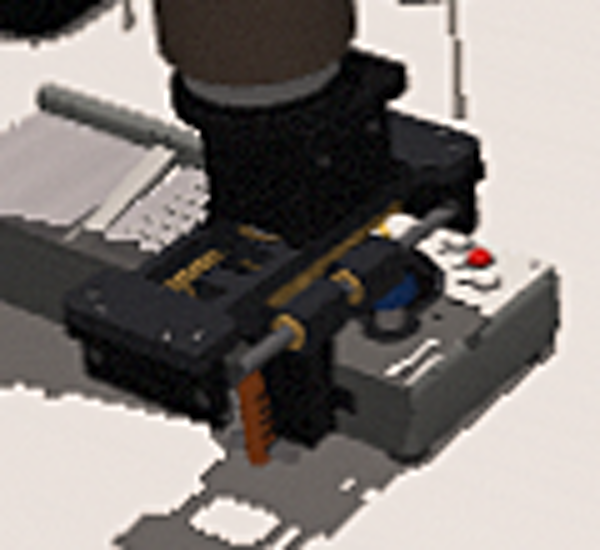

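Lever is back (pad at the same pixel as at rest). Second stroke, on the same path.

>>> carry_out --steps '[[[0,0.5,0,0,0,0],[0,0.8,0,0,0,0],[0,1.1,0,0,0,0],[0,1.4,0,0,0,0],[0,1.7,0,0,0,0],[0,2.0,0,0,0,0],[0,2.3,0,0,0,0],[0,2.6,0,0,0,0],[0,2.9,0,0,0,0],[0,3.2,0,0,0,0],[0,3.4,0,0,0,0],[0,3.6,0,0,0,0],[0,3.7,0,0,0,0],[0,3.8,0,0,0,0],[0,3.9,0,0,0,0],[0,4.0,0,0,0,0],[0,4.0,0,0,0,0]]]'

```text
time_s: 9.22
tcp_pos: [0.4432, -0.0633, 0.0626]
ee_rot: [[-0.998, 0.0, -0.067], [0.067, -0.001, -0.998], [-0.0, -1.0, 0.001]]
wrist_force: [1.7, -8.7, -0.5]
gripper_width: 0.005
```

Run:
```python
from h import *
cap('wrist','w5');cap('scene','s5')
crop('s5',190,180,250,230,12,'s5p')
```

```text
(no output)
```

View pics/s5p.png

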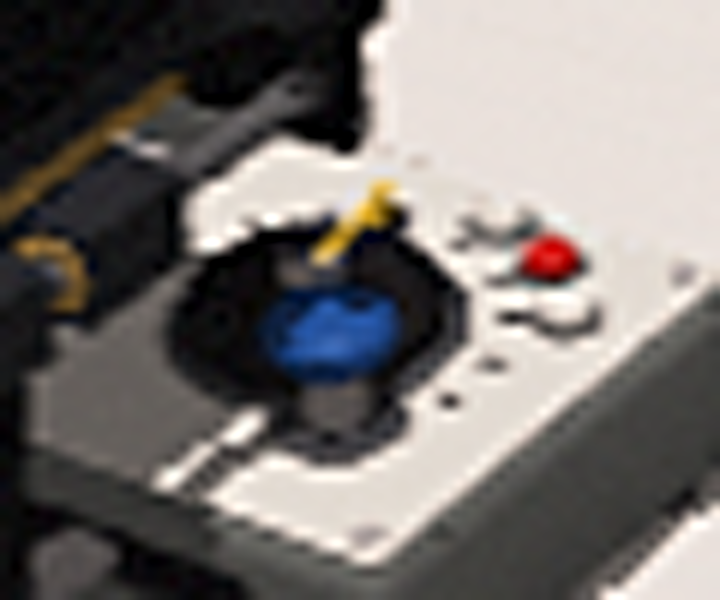

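The pointer tip is at (387,188), which matches the predicted 6.3° tick (387,181), so that is two clicks. Retracting, then the third.

>>> carry_out --steps '[[[0,-0.5,0,0,0,0],[0,-1.2,0,0,0,0],[0,-2.0,0,0,0,0],[0,-2.8,0,0,0,0],[0,-3.6,0,0,0,0],[0,-4.0,0,0,0,0],[0,-4.0,0,0,0,0],[0,-4.0,0,0,0,0]]]'

```text
time_s: 10.32
tcp_pos: [0.4433, -0.1023, 0.0626]
ee_rot: [[-0.998, 0.001, -0.067], [0.067, 0.0, -0.998], [-0.001, -1.0, -0.0]]
wrist_force: [0.9, 0.1, 0.8]
gripper_width: 0.008
```

>>> carry_out --steps '[[[0,0.5,0,0,0,0],[0,0.8,0,0,0,0],[0,1.1,0,0,0,0],[0,1.4,0,0,0,0],[0,1.7,0,0,0,0],[0,2.0,0,0,0,0],[0,2.3,0,0,0,0],[0,2.6,0,0,0,0],[0,2.9,0,0,0,0],[0,3.2,0,0,0,0],[0,3.4,0,0,0,0],[0,3.6,0,0,0,0],[0,3.7,0,0,0,0],[0,3.8,0,0,0,0],[0,3.9,0,0,0,0],[0,4.0,0,0,0,0],[0,4.0,0,0,0,0]]]'

```text
time_s: 12.45
tcp_pos: [0.4433, -0.0633, 0.0626]
ee_rot: [[-0.998, 0.0, -0.067], [0.067, -0.001, -0.998], [-0.0, -1.0, 0.001]]
wrist_force: [1.2, -9.9, -1.1]
gripper_width: 0.002
```

Run:
```python
from h import *
c=cap('scene','s6')
crop('s6',190,180,250,230,12,'s6p')
for a in [-16.2,-38.7]:
    p=proj(c,[.5518+.034*np.cos(np.radians(a)),-.0687+.034*np.sin(np.radians(a)),.062]);print(a,(p-[190,180])*12)
```

```text
-16.2 [439.76903281 199.83678308]
-38.7 [472.81212151 229.52051979]
```

View pics/s6p.png

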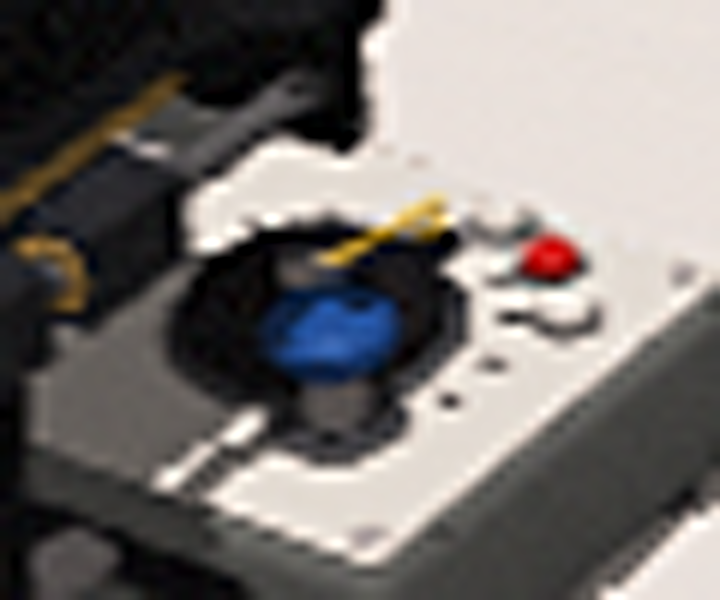

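The tip is at (440,203), at the first pale stud, as predicted for three clicks. One more.

>>> carry_out --steps '[[[0,-0.5,0,0,0,0],[0,-1.2,0,0,0,0],[0,-2.0,0,0,0,0],[0,-2.8,0,0,0,0],[0,-3.6,0,0,0,0],[0,-4.0,0,0,0,0],[0,-4.0,0,0,0,0],[0,-4.0,0,0,0,0]]]'

```text
time_s: 13.5
tcp_pos: [0.4432, -0.1023, 0.0626]
ee_rot: [[-0.998, 0.0, -0.067], [0.067, 0.0, -0.998], [-0.0, -1.0, -0.0]]
wrist_force: [0.3, 0.1, -0.5]
gripper_width: 0.007
```

>>> carry_out --steps '[[[0,0.5,0,0,0,0],[0,0.8,0,0,0,0],[0,1.1,0,0,0,0],[0,1.4,0,0,0,0],[0,1.7,0,0,0,0],[0,2.0,0,0,0,0],[0,2.3,0,0,0,0],[0,2.6,0,0,0,0],[0,2.9,0,0,0,0],[0,3.2,0,0,0,0],[0,3.4,0,0,0,0],[0,3.6,0,0,0,0],[0,3.7,0,0,0,0],[0,3.8,0,0,0,0],[0,3.9,0,0,0,0],[0,4.0,0,0,0,0],[0,4.0,0,0,0,0]]]'

```text
time_s: 15.62
tcp_pos: [0.4433, -0.0633, 0.0626]
ee_rot: [[-0.998, 0.0, -0.067], [0.067, -0.001, -0.998], [-0.0, -1.0, 0.001]]
wrist_force: [1.0, -8.9, -1.7]
gripper_width: 0.008
```

Run:
```python
from h import *
c=cap('scene','s7')
crop('s7',190,180,250,230,12,'s7p')
```

```text
(no output)
```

View pics/s7p.png

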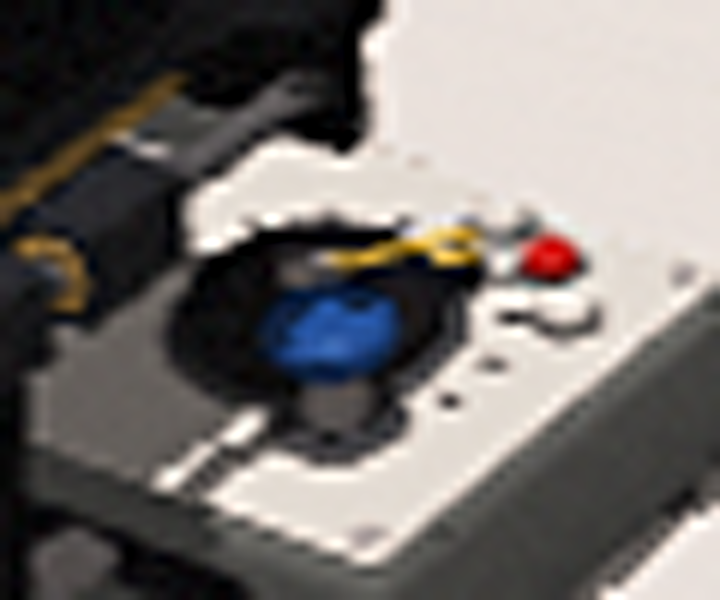

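>>> carry_out --steps '[[[0,-0.5,0,0,0,0],[0,-1.2,0,0,0,0],[0,-2.0,0,0,0,0],[0,-2.8,0,0,0,0],[0,-3.6,0,0,0,0],[0,-4.2,0,0,0,0],[0,-4.2,3,0,0,0],[0,-4.2,8,0,0,0],[0,-4.2,13,0,0,0],[3,-1,17,0,0,0],[7,3,17,0,0,0],[10,6.2,17,0,0,0],[10,6.2,17,0,0,0],[10,6.2,17,0,0,0]]]'

```text
time_s: 17.42
tcp_pos: [0.5426, -0.0006, 0.2322]
ee_rot: [[-0.998, -0.001, -0.067], [0.067, 0.0, -0.998], [0.001, -1.0, 0.0]]
wrist_force: [-0.7, -0.1, 0.3]
gripper_width: 0.007
```

Run:
```python
from h import *
c=cap('wrist','w8'); s=sense(); print(s['tcp_pos'],s['wrist_force'])
for n,p in [('axis',[.5518,-.0687,.065]),('lock',[.5272,-.0922,.077]),('red',[.5907,-.0984,.0555])]: print(n,proj(c,p))
```

```text
[ 0.54234395 -0.00100634  0.23238456] [ 0.04908215  0.15163709 -0.54581573]
axis [264.27049945 120.04301322]
lock [289.34455323  91.1643491 ]
red [220.90736809  90.04005802]
```

View pics/w8.png

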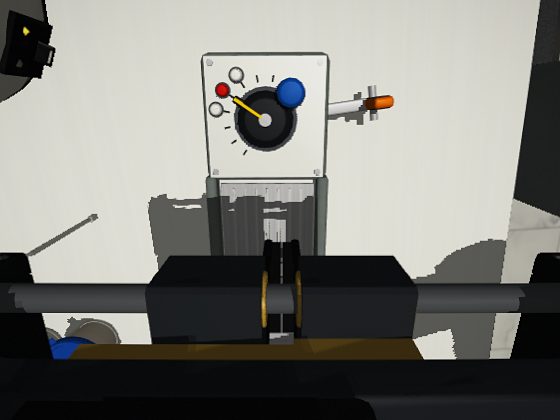

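Run:
```python
from h import *
c=load('w8'); crop('w8',200,45,400,185,4,'w8c')
print(atz(c,290.7,92.5,.077), atz(c,265,120,.065),atz(c,290.7,92.5,.074))
```

```text
[ 0.52607825 -0.09100886  0.077     ] [ 0.55111633 -0.06869272  0.065     ] [ 0.52598349 -0.09111336  0.074     ]
```

View pics/w8c.png

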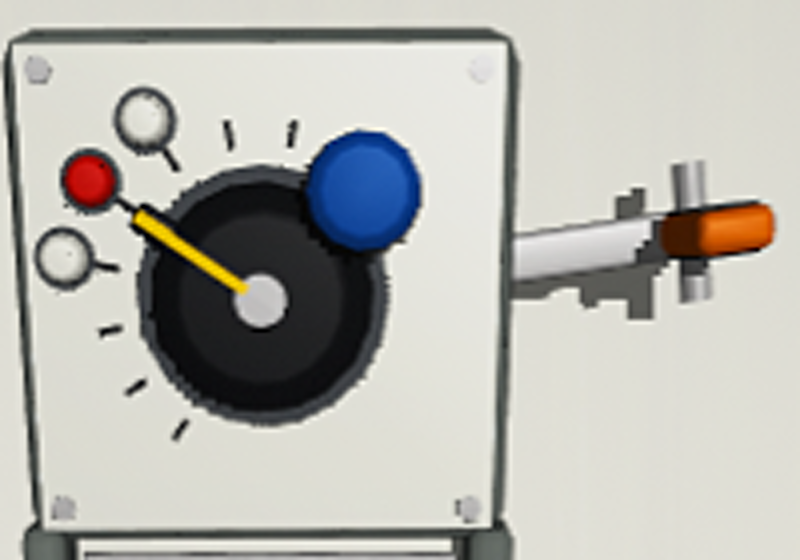

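The pointer is at the red stud and the lever is fully back (pad at rest position). Now the lock, pressed slightly off-centre to stay away from the dial.

>>> carry_out --steps '[[[-1,-4,0,0,0,0],[-1.8,-9.25,0,0,0,0],[-1.8,-9.25,-5,0,0,0],[-1.8,-9.25,-10,0,0,0],[-1.8,-9.25,-12.5,0,0,0],[-1.8,-9.25,-12.5,0,0,0],[-1.8,-9.25,-12.5,0,0,0]]]'

```text
time_s: 18.35
tcp_pos: [0.5257, -0.0934, 0.1091]
ee_rot: [[-0.998, 0.003, -0.067], [0.067, -0.0, -0.998], [-0.003, -1.0, -0.0]]
wrist_force: [-0.5, -0.3, 0.1]
gripper_width: 0.01
```

Run:
```python
from h import *
cap('scene','s9'); cap('side','d9'); s=sense(); print(s['tcp_pos'],s['wrist_force'])
crop('s9',160,130,270,240,5,'s9c')
```

```text
[ 0.52595891 -0.0930701   0.10934551] [-0.60577659  0.24591715  0.52693972]
```

View pics/s9c.png

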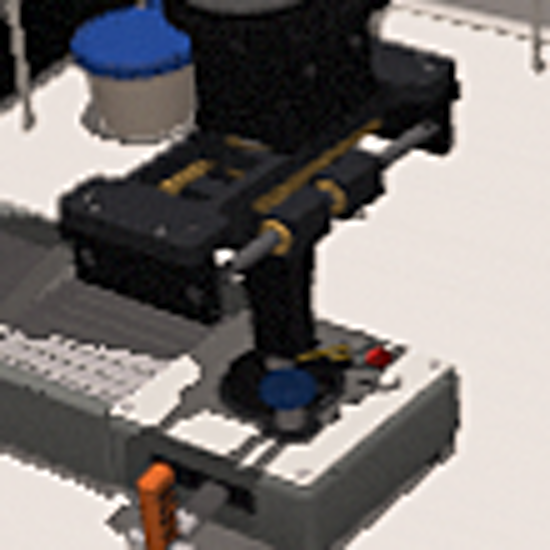

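>>> carry_out --steps '[[[0,0,-0.6,0,0,0],[0,0,-1.2,0,0,0],[0,0,-1.5,0,0,0],[0,0,-1.8,0,0,0],[0,0,-1.8,0,0,0]]]'

```text
time_s: 19.08
tcp_pos: [0.5249, -0.093, 0.0894]
ee_rot: [[-0.998, -0.0, -0.067], [0.067, -0.0, -0.998], [0.0, -1.0, 0.0]]
wrist_force: [0.1, -0.1, -0.4]
gripper_width: 0.005
```

>>> carry_out --steps '[[[0,0,-0.2,0,0,0],[0,0,-0.4,0,0,0],[0,0,-0.4,0,0,0]]]'

```text
time_s: 19.45
tcp_pos: [0.5251, -0.093, 0.0855]
ee_rot: [[-0.998, 0.0, -0.067], [0.067, 0.0, -0.998], [-0.0, -1.0, -0.0]]
wrist_force: [-0.6, -0.1, 0.5]
gripper_width: 0.007
```

>>> carry_out --steps '[[[0,0,-0.2,0,0,0],[0,0,-0.4,0,0,0],[0,0,-0.4,0,0,0]]]'

```text
time_s: 19.82
tcp_pos: [0.525, -0.0929, 0.0813]
ee_rot: [[-0.998, 0.0, -0.067], [0.067, 0.0, -0.998], [-0.0, -1.0, -0.0]]
wrist_force: [0.3, 0.2, 1.9]
gripper_width: 0.006
```

>>> carry_out --steps '[[[0,0,-0.15,0,0,0],[0,0,-0.15,0,0,0]]]'

```text
time_s: 20.08
tcp_pos: [0.525, -0.093, 0.0799]
ee_rot: [[-0.998, 0.0, -0.067], [0.067, -0.0, -0.998], [-0.0, -1.0, 0.0]]
wrist_force: [-0.2, 0.4, 1.9]
gripper_width: 0.0
```

>>> carry_out --steps '[[[0,0,-0.1,0,0,0],[0,0,-0.1,0,0,0]]]'

```text
time_s: 20.32
tcp_pos: [0.5251, -0.093, 0.0791]
ee_rot: [[-0.998, 0.0, -0.067], [0.067, -0.0, -0.998], [-0.0, -1.0, -0.0]]
wrist_force: [-1.0, 0.1, 3.5]
gripper_width: 0.007
```

Run:
```python
from h import *
cap('scene','s10'); s=sense(); print(s['tcp_pos'],s['wrist_force'],s['moment'])
crop('s10',190,180,250,230,12,'s10c')
```

```text
[ 0.52506069 -0.09295258  0.07913092] [-0.46439022  0.61677381  2.42640432] [ 0.01220499  0.10353148 -0.02024209]
```

View pics/s10c.png

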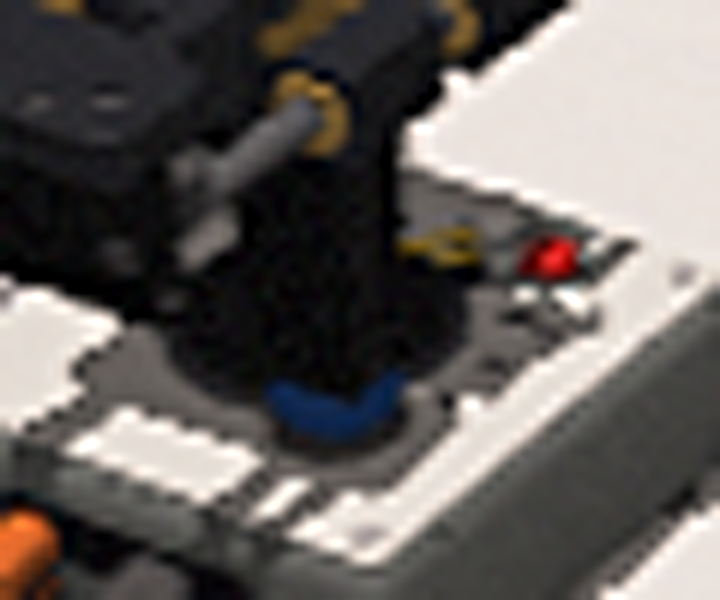

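>>> carry_out --steps '[[[0,0,-0.1,0,0,0],[0,0,-0.1,0,0,0]]]'

```text
time_s: 20.62
tcp_pos: [0.5252, -0.093, 0.0789]
ee_rot: [[-0.998, 0.001, -0.067], [0.067, -0.0, -0.998], [-0.001, -1.0, 0.0]]
wrist_force: [-2.0, 0.4, 8.0]
gripper_width: 0.005
```

>>> carry_out --steps '[[[0,0,-0.1,0,0,0],[0,0,-0.1,0,0,0]]]'

```text
time_s: 20.88
tcp_pos: [0.5253, -0.093, 0.0788]
ee_rot: [[-0.998, 0.001, -0.066], [0.066, -0.0, -0.998], [-0.001, -1.0, 0.0]]
wrist_force: [-3.1, 1.3, 12.1]
gripper_width: 0.002
```

Hard stop at TCP 0.079, i.e. the button top at 0.065, as given. Withdraw and check.

>>> carry_out --steps '[[[0,0,0.5,0,0,0],[0,0,2,0,0,0],[0,0,5,0,0,0],[0,0,10,0,0,0],[0,3,15,0,0,0],[0.5,7,15.5,0,0,0],[0.5,9.3,15.5,0,0,0],[0.5,9.3,15.5,0,0,0],[0.5,9.3,15.5,0,0,0]]]'

```text
time_s: 22.0
tcp_pos: [0.5298, -0.0003, 0.2321]
ee_rot: [[-0.998, -0.0, -0.067], [0.067, -0.0, -0.998], [0.0, -1.0, 0.0]]
wrist_force: [0.0, 0.1, 0.4]
gripper_width: 0.005
```

Run:
```python
from h import *
c=cap('wrist','w11'); cap('scene','s11'); s=sense(); print(s['tcp_pos'],s['wrist_force'])
for z in (.077,.065): print(z,proj(c,[.5265,-.0915,z]))
crop('w11',200,25,400,175,4,'w11c'); crop('s11',190,180,250,230,12,'s11c')
```

```text
[ 0.52984034 -0.00069644  0.23197836] [ 0.36904495  0.20131447 -0.88395721]
0.077 [275.72926195  92.64739193]
0.065 [275.92648591  93.15427023]
```

View pics/w11c.png

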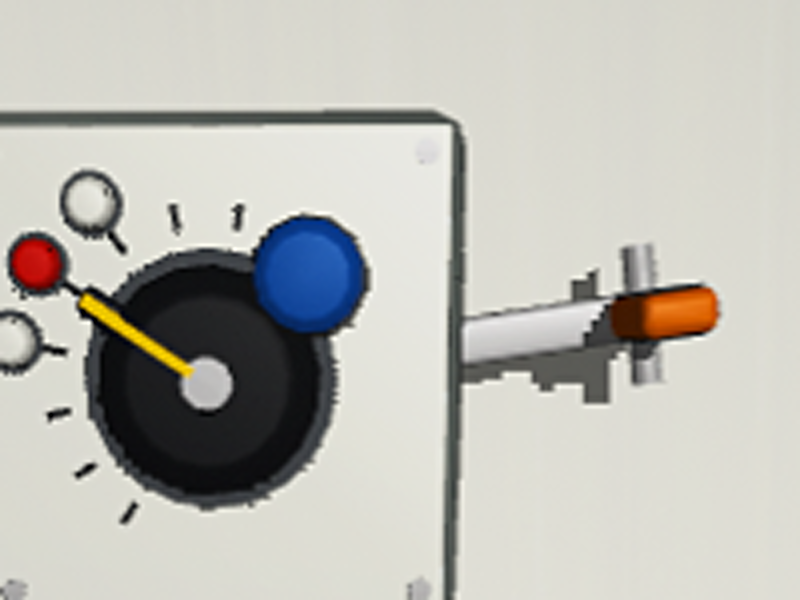

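View pics/s11c.png

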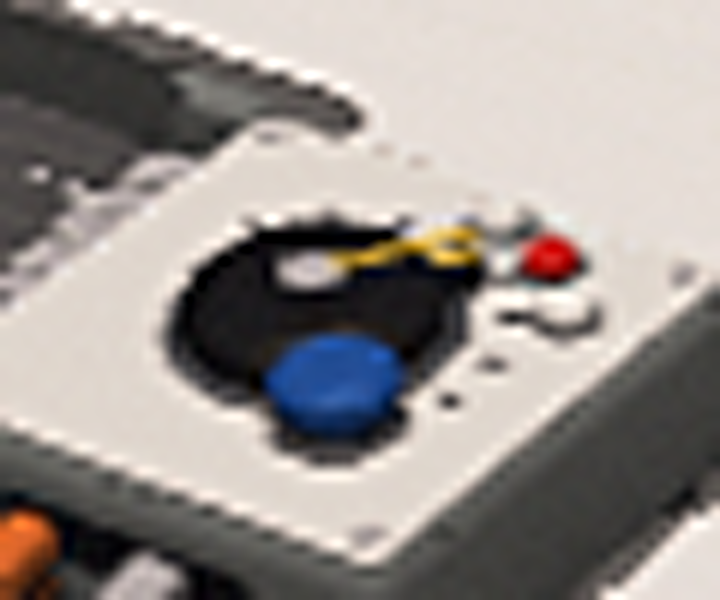

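View pics/s11.png

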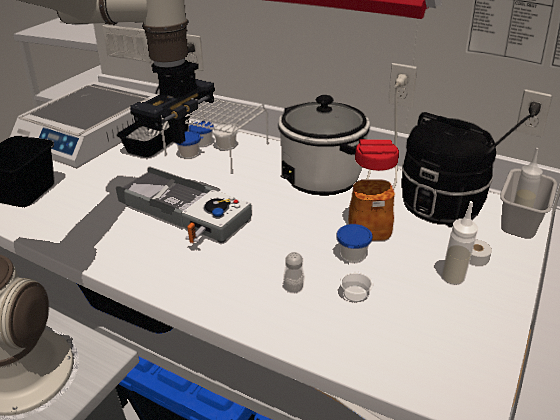

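The pointer, from (205,383) to (82,300) in the wrist crop, aims at the red stud. The button has sunk in the scene crop from row 333 to row 382, the lever is at rest, and the bystanders are where they were.

```bash
python3 -c "
from station import ticket
print(ticket.finish_job())"
```

```text
the job is handed in; nothing more can be done
None
```

The slicer is set to the red stud and locked, and the job is handed in. It took about 22 s of the 70 s allowed.

- **Lever:** I counted 4 notches from the starting pointer to the red stud and made 4 full strokes with the closed fingers. Each stroke ended on the stop at about 9–10 N and was released fully before the next. After every stroke the camera showed the pointer one tick further on, and it ended at the red stud.
- **Lock:** I pressed the button down until it stopped with its top at 65 mm, as specified, at about 12 N.
- **Last pictures:** The pointer is on the red stud, the button is down, the lever is at rest and the other things on the table have not moved. The robot is touching nothing.
- **One disagreement:** While the click was being pushed through, I read only about 3–4 N where 5–8 N was given. The pictures still confirmed every click.

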